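# Trip the hidden drawer latch with the release pin

## Task

The drawer of the grey medicine box is latched shut. Take the release pin from its wooden block, put its rod down through the slot in the box's top, feel gently along the slot for the well with the hidden spring latch, and press the latch down until the drawer springs out, never pushing the pin against the box with more than 20 newtons. Then stand the pin back in its block, pushed fully home, let go of it, and leave the bowl, shackle, socket wrench and jack handle undisturbed.

Things in the scene. Friction and masses are not known exactly. Their poses are not given: they have to be found in the camera images.
- pin: Release pin, loose, about 90 g: a steel rod 7 mm in diameter and 75 mm long, its tip round, under an upright black plastic grip 24 x 24 mm square, 50 mm tall (75 to 125 mm above the tip). Origin at the rod's tip on its axis, z up the rod to the grip, x and y square to the grip's flat sides. It starts upright in its block, the grip's underside on the block's top.
- pin_grip (a point): Point on the pin's axis in the grip, 105 mm above the rod's tip.
- medbox: Grey painted steel medicine box fixed to the bench, 170 mm (x) x 180 mm (y) x 140 mm tall, with a white drawer front facing -x of its own frame. Origin at the centre of its underside on the bench, z up. The slot lies in its top, nearer the drawer front.
- medbox_slot (a point): Centre of the access slot, in the box's top surface (140 mm above the bench, 35 mm from the box's centre towards the drawer front), axes as medbox. The slot is 11 mm wide (x) and 50 mm long (y) in a top 8 mm thick, its rim bevelled 2 mm.
- medbox_web (a point): Point 30 mm straight below the slot's centre, at the level of a rigid flat steel web under the slot. The web has one round well 10.5 mm across (sharp rim) on the slot's centre line; the well's centre is anywhere from 18 mm on the -y side to 18 mm on the +y side of this point, different each time, and is not measured: it must be felt for.
- medbox_latch (a point): Point 37 mm straight below the slot's centre: the level of the spring latch's end, which sits in the well 7 mm below the web. It yields downwards: moves from about 3 N, frees the drawer after 5 to 6 mm (about 6 N), meets a rigid stop at 9 mm (about 7.5 N). It springs back when the pin is lifted; the drawer stays out.
- medbox_drawer (a joint): How far the drawer is out, in m, along -x of the box: about 0 to 0.003 latched; once freed, its spring pushes it out to its stop at about 0.045. The drawer front carries a steel knob 20 mm across, 16 mm deep.
- pinblock: Fixed wooden block 90 x 90 x 85 mm tall with one upright hole in the middle of its top. Origin at the centre of its underside on the bench, z up. It stands to the left or to the right of the medicine box.
- pinblock_hole (a point): Mouth of the block's hole, 85 mm above the bench, at the block's centre. The hole is 12 mm across with a rim bevelled 2 mm and goes right through to the bench. Fully home the pin stands with its grip's underside on the block's top, so that its tip is 75 mm below this point.
- bowl: White ceramic bowl, loose, 124 mm across, 50 mm tall, on the other side from the block. Origin at the centre of its underside. Bystander.
- shackle: Steel shackle, loose, about 70 x 70 mm, 12 mm thick, lying on the bench right of the medicine box. Bystander.
- wrench: Chrome socket wrench, loose, about 200 mm long, 48 mm tall at its socket, lying on the bench left of the medicine box. Bystander.
- jackhandle: Black plastic jack handle, loose, a bar along y 240 mm long and 32 mm thick at its ends, lying on the bench between the robot and the medicine box. Bystander.
Not all that is in view belongs to the job. Leave any turquoise or white look-alike of the pin alone. Leave any purple look-alike of the pinblock alone.

How it is judged:
By the outcome, as a careful person would: the job done as asked, in the order asked, and still so for the second after the job is handed in, with the robot touching nothing.
It also fails if it takes over 72 s, if anything falls off the work surface, if the arm or the gripper's body presses on something with over 40 N, if the wrist force passes 120 N, or if a joint passes its speed limit or range.

## Robot

A 7-joint arm with a two-finger parallel gripper is mounted at the origin on the work surface. World frame = base frame: x ahead of the robot, y to its left, z up, the work surface at z = 0. Lengths are in m, angles in rad, forces in N, time in s.
With the tool pointing down it reaches from about 0.4 to 0.875 m from the base axis. Payload 19.3 kg.
Tool frame: the origin (TCP) lies where the fingers leave the gripper's body, on its centre line; the fingertips stand bot.tip_reach ahead of it and the grasp point (between the pads) lies 54 mm ahead of it (bot.tip_reach is the distance from the TCP to the fingertips, in m); z points along the fingers, y is the line along which they close (so a half turn about z gives the same grasp; the last joint's range is limited). The gripper opens to 85 mm and grips with 20 to 120 N. Pads are 22 mm wide; open, the fingers measure 114 mm over their backs; the gripper's body (76 mm by 85 mm) begins 54 mm behind the grasp point. The pads swing forward as they close: fully open they stand 13 mm farther back than shut.
Start: joints at [1.117, 0.521, -0.036, 1.599, 0.021, 1.021, -0.113], TCP at [0.234, -0.58, 0.304] pointing down, gripper open.
Joint ranges: [-2.91, 2.91], [-0.3, 2.13], [-1.5, 1.42], [0.17, 2.43], [-1.26, 4.41], [0.16, 1.93], [-2.52, 2.52]. Speed limits (rad/s): [1.89, 1.89, 2.39, 2.39, 3.01, 3.01, 3.01].

## Interface

Orientations are given as [roll, pitch, yaw] about the fixed x, y, z axes, in that order (R = Rz(yaw) Ry(pitch) Rx(roll)).
In Python, from workcell import bot gives the robot as it stands. The module is installed in compiled form; this text tells all that it offers.
- The arm moves only by the shell command python3 -m jog 'ROWS' [FORCE]. ROWS is JSON, a list that holds one entry, the list of rows, each a list of 7 numbers: the shift along the tool's x, y, z in mm, then the turn, a rotation vector about the tool's x, y, z in rad, then the opening, from 0 (shut) to 1 (fully open). In form: [[[tx, ty, tz, wx, wy, wz, fingers], ...]]. A call has 1 to 5 rows; each row shifts and turns the commanded pose from where the row before left it, along the tool's axes as they then stand; what a row does not reach is not made up. A row lasts 1/10 s, in which the tool goes at most 50 mm and 8.59 degrees, less where a joint would pass 70% of its speed; a pose out of reach is approached as far as the arm can. A call is refused whole if a number of a shift passes 50 or a number of a turn 0.15, either way. A call with a gripper value outside its range is refused whole. The fingers move at their own pace and stop on an object; FORCE is the grip in N (left out, the last holds). Time passes only in rows, so rows that do not move let the fingers close. It gives the time, the measured TCP pose, the force, the opening and the grip force at its end, in the units of the state.
- bot.observe(): the state, without advancing time (a new reading comes with each control period).
- bot.grab_frame(name): name is "scene" or "top"; returns a dict with "img" (420x560x3 uint8, red, green, blue), "intrinsics" (3x3 intrinsics, pixels), "R" (3x3) and "t" (3): a world point X has camera coordinates R X + t. Camera axes: x right, y down, z forward; pixel columns grow to the right and rows downward; lengths in m; the calibration is good to about 2 mm. A picture is of the moment at which its call begins. There is no depth.
- bot.job_done(): hands the job in; it is judged then, once.
Trained networks look in a picture, given as the dict that the camera call returned (one of the last four; its "shot" number tells which), for a name from the list of things; names that differ only in an ending like _2 or _b are one class to them, and where a whole thing is asked for, a point or a joint stands for the part that bears it (a point fixed in the world has none). Each returns a list of dicts, best first, with "conf" (0 to 1); they miss things now and then, are a little off and sometimes report something else, mostly with a low value. They report only what shows in the picture. A call takes as long as a camera call. They do not tell look-alikes from the thing itself.
- bot.trace(query, picture): "region" (420x560 bool, what is visible of it).
- bot.spot_point(query, picture): "xyz" ([x, y, z] in m, in world coordinates, good to about 4 mm: a listed point, or the origin of a listed thing).
The state is a dict: "clock": time; "qpos": joint angles; "qd": joint speeds; "joint_efforts": joint torques, N m; "position": TCP position; "tool_rot": TCP orientation; "force": force on the tool from outside, world axes, zero at the start; "moment": the same for the moment, N m; "grip_width": finger opening in m; "finger_force": force on a finger pad.
Only numpy, scipy, OpenCV 4.12 (cv2) and the standard library are available. Lean on these libraries where they do the work, as an engineer would, in place of code of your own. Each camera call takes 0.05 s, during which the arm holds its last target. There are 200 camera calls.

## Working session

There is one attempt and no reset: what is moved stays moved. The work goes in short steps, Python scripts to look and compute and a shell command to move; the robot and the scene stay as the last step left them, time stands still between calls to the robot, and variables do not carry over. Pictures are saved under pics/ and viewed, at most 10 in all, crops included, and the job is handed in when it is done.

```bash
mkdir -p pics; cat > h.py <<'E'
import numpy as np,cv2
from workcell import bot
E
python3 - <<'E'
from h import *
s=bot.observe();print({k:np.round(v,3) for k,v in s.items()},bot.tip_reach)
a=bot.grab_frame("scene");b=bot.grab_frame("top")
for n,p in(("scene",a),("top",b)):
    cv2.imwrite(f"pics/{n}0.png",p["img"][:,:,::-1])
    for q in["pin","pin_grip","medbox","medbox_slot","pinblock","pinblock_hole","bowl","shackle","wrench","jackhandle"]:
        for d in bot.spot_point(q,p)[:3]: print(n,q,np.round(d["xyz"],4),round(d["conf"],2))
E
```

```text
{'clock': np.float64(0.0), 'qpos': array([ 1.117,  0.522, -0.036,  1.6  ,  0.021,  1.021, -0.113]), 'qd': array([-0.   ,  0.001,  0.001, -0.002,  0.   , -0.   , -0.   ]), 'joint_efforts': array([-0.0000e+00, -9.2712e+01,  1.9800e+00, -3.6995e+01,  1.8000e-02,
        8.0000e-03, -0.0000e+00]), 'position': array([ 0.234, -0.579,  0.303]), 'tool_rot': array([-3.14 ,  0.   ,  0.384]), 'force': array([ 0.264, -0.439,  0.409]), 'moment': array([-0.041, -0.021, -0.   ]), 'finger_force': np.float64(0.0), 'grip_width': np.float64(0.085)} 0.0726
scene pin [ 0.4461 -0.158  -0.0009] 0.86
scene pin [ 0.4923 -0.3655 -0.0005] 0.7
scene pin_grip [ 0.4505 -0.1589  0.1047] 0.96
scene pin_grip [ 0.4971 -0.3614  0.1071] 0.68
scene medbox [ 0.6474 -0.0079  0.    ] 0.72
scene medbox_slot [ 0.6108 -0.007   0.1415] 0.83
scene pinblock [ 0.3259 -0.269  -0.0007] 0.71
scene pinblock [ 0.6102 -0.0105  0.1137] 0.6
scene pinblock_hole [ 0.4702 -0.2609  0.085 ] 0.95
scene pinblock_hole [ 0.3245 -0.2661  0.0858] 0.7
scene bowl [ 0.447   0.2775 -0.0021] 0.94
scene shackle [ 6.569e-01 -2.175e-01 -2.000e-04] 0.85
sce
[... 277 characters left out ...]
 -0.3615  0.1051] 0.67
top pin_grip [ 0.4685 -0.2584  0.1154] 0.65
top pin_grip [ 0.4487 -0.153   0.1025] 0.44
top medbox [ 6.469e-01 -6.100e-03 -3.000e-04] 0.92
top medbox_slot [ 0.6109 -0.0121  0.1416] 0.76
top pinblock [ 0.3198 -0.2673  0.0033] 0.96
top pinblock [ 4.680e-01 -2.551e-01  3.000e-04] 0.77
top pinblock_hole [ 0.4683 -0.262   0.0862] 0.89
top pinblock_hole [ 0.3285 -0.2677  0.0885] 0.75
top bowl [ 0.4458  0.2792 -0.0006] 0.98
top bowl [ 0.467  -0.2545  0.0022] 0.6
top shackle [ 0.6546 -0.2205 -0.0024] 0.78
top wrench [ 0.6795  0.2421 -0.0029] 0.84
top wrench [ 0.4694 -0.2592  0.0094] 0.75
top jackhandle [ 0.3807 -0.0058 -0.0025] 0.97
top jackhandle [ 0.4669 -0.2569  0.0021] 0.2
```

View pics/scene0.png

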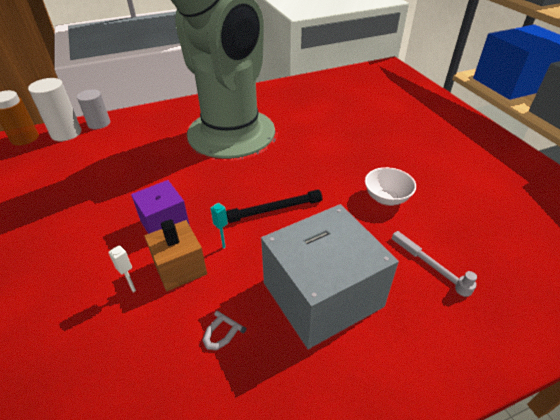

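View pics/top0.png

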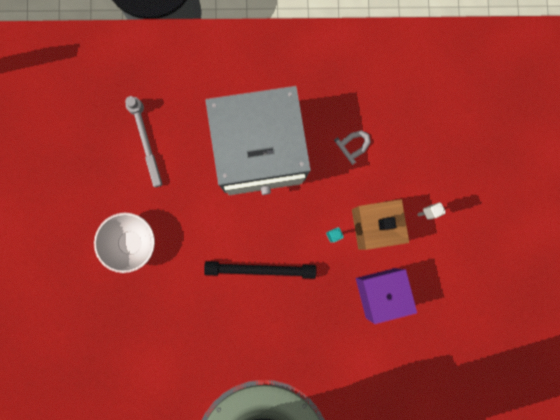

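The scene view shows the pin's black grip at about (170,232) in the wooden block. The turquoise pin is at (219,215), the white one at (121,260), and the slot is at (317,237). In the top view the grip is at (388,223), the slot at (261,152) and the drawer front faces the robot. Next I'll get the exact poses.

```bash
cat >> h.py <<'E'
def back(p,uv,z):
    uv=np.atleast_2d(np.asarray(uv,float)); d=np.c_[uv,np.ones(len(uv))]@np.linalg.inv(p["intrinsics"]).T@p["R"]
    c=-p["R"].T@p["t"]; return c+d*((z-c[2])/d[:,2])[:,None]
def proj(p,X):
    x=np.atleast_2d(X)@p["R"].T+p["t"]; x=x@p["intrinsics"].T; return x[:,:2]/x[:,2:]
def rect(p,mask,z):
    n,l,s,c=cv2.connectedComponentsWithStats(mask.astype(np.uint8)); k=1+np.argmax(s[1:,4])
    ct=max(cv2.findContours((l==k).astype(np.uint8),cv2.RETR_EXTERNAL,cv2.CHAIN_APPROX_NONE)[0],key=len)[:,0]
    w=back(p,ct,z)[:,:2]; r=cv2.minAreaRect((w*1000).astype(np.float32)); return np.round(r[0],1),np.round(r[1],1),round(r[2],1),back(p,c[k],z)[0].round(4),s[k,4]
E
python3 - <<'E'
from h import *
tiles=[]
for n in("top","scene"):
    p=bot.grab_frame(n); im=p["img"].astype(int); mx=im.max(2); mn=im.min(2)
    print(n,"cam",(-p["R"].T@p["t"]).round(3))
    def win(X,h):
        u,v=proj(p,X)[0]; m=np.zeros(mx.shape,bool); m[int(v)-h:int(v)+h+1,int(u)-h:int(u)+h+1]=1; return m,(int(u),int(v))
    m,c1=win([.611,-.009,.14],20); print("slot",rect(p,m&(mx<85),.14), np.unique(mx[m])[:5])
    m,c2=win([.469,-.26,.13],22); print("grip",rect(p,m&(mx<60),.135))
    gray=(mx-mn<25)&(mx>90)
    m,_=win([.647,-.008,.14],70); print("boxtop",rect(p,m&gray,.14))
    wood=(im[...,0]-im[...,2]>50)&(im[...,1]-im[...,2]>20)
    m,_=win([.469,-.26,.085],45); print("block",rect(p,m&wood,.085))
    for c in(c1,c2):
        q=p["img"][c[1]-25:c[1]+25,c[0]-25:c[0]+25]; tiles.append(cv2.resize(q,(300,300),interpolation=cv2.INTER_CUBIC)); print(c)
cv2.imwrite("pics/crops.png",np.vstack([np.hstack(tiles[:2]),np.hstack(tiles[2:])])[:,:,::-1])
E
```

```text
top cam [ 0.426 -0.018  1.065]
slot (array([613.2, -12.6]), array([ 9. , 47.9]), 7.7, array([ 0.6132, -0.0094,  0.14  ]), np.int32(98)) [57 58 59 60 61]
grip (array([ 468.8, -256.5]), array([20.8, 32.1]), 7.9, array([ 0.4688, -0.2565,  0.135 ]), np.int32(171))
boxtop (array([632.5, -10.4]), array([200. , 178.9]), 7.5, array([ 0.6377, -0.0091,  0.14  ]), np.int32(8621))
block (array([ 468.8, -254.6]), array([ 92.4, 107.5]), 7.3, array([ 0.4686, -0.2544,  0.085 ]), np.int32(2039))
(258, 153)
(388, 223)
scene cam [ 1.055 -0.26   0.685]
slot (array([613.1,  12.2]), array([1.9, 5.1]), 62.8, array([0.6129, 0.0118, 0.14  ]), np.int32(4)) [68 69 71 72 73]
grip (array([ 491.1, -260. ]), array([68.8, 23. ]), 1.0, array([ 0.4922, -0.26  ,  0.135 ]), np.int32(300))
boxtop (array([648.6,  -6.7]), array([171.3, 180.5]), 7.4, array([ 0.6579, -0.0108,  0.14  ]), np.int32(7420))
block (array([ 500.8, -256.6]), array([158.1,  94.6]), 5.9, array([ 0.5103, -0.2585,  0.085 ]), np.int32(2537))
(316, 235)
(167, 225)
```

View pics/crops.png

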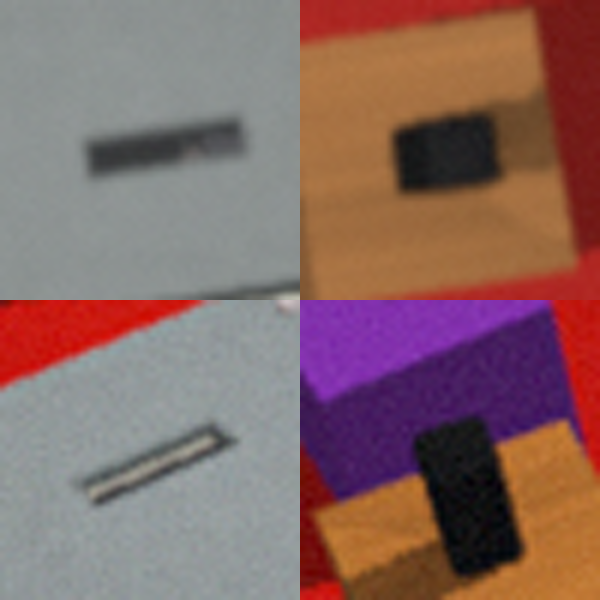

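```bash
cat >> h.py <<'E'
from scipy.spatial.transform import Rotation as Ro
def go(x,y,z,yaw):
    s=bot.observe(); T=Ro.from_euler("xyz",s["tool_rot"]); G=Ro.from_euler("xyz",[np.pi,0,yaw])
    print("t",round(s["clock"],2),"pos",s["position"].round(4),"rot",s["tool_rot"].round(4),"F",s["force"].round(2),"w",round(s["grip_width"],4),
     "\n d_tool mm",(T.inv().apply(np.array([x,y,z])-s["position"])*1000).round(1),"in goal axes",(G.inv().apply(np.array([x,y,z])-s["position"])*1000).round(1),"turn",(T.inv()*G).as_rotvec().round(4))
E
python3 -m jog '[[[0,0,0,0,0,0.1265,1],[0,0,0,0,0,0.1265,1],[0,0,0,0,0,0,1]]]' 40
python3 -c "
from h import *
go(.469,-.262,.25,.132)
p=bot.grab_frame('scene');print(back(p,[[316.8,237],[260,152.2]],.14)[0]);p=bot.grab_frame('top');print(back(p,[[260,152.2]],.14)[0])"
```

```text
clock: 1.5
position: [0.2341, -0.5795, 0.3039]
tool_rot: [-3.142, 0.0, 0.128]
force: [1.0, 1.2, -0.2]
grip_width: 0.0855
finger_force: 0.0
t 1.5 pos [ 0.2341 -0.5795  0.3039] rot [-3.1416e+00  2.0000e-04  1.2840e-01] F [ 0.96  1.23 -0.2 ] w 0.0855 
 d_tool mm [ 273.6 -284.8   53.8] in goal axes [ 274.6 -283.8   53.9] turn [-0.      0.0002 -0.0036]
[ 0.61449402 -0.01061332  0.14      ]
[ 0.61319857 -0.01249268  0.14      ]
```

```bash
python3 -m jog '[[[34,-35,0,0,0,-0.003,1],[34,-35,0,0,0,0,1],[34,-35,0,0,0,0,1],[34,-35,0,0,0,0,1],[34,-35,0,0,0,0,1]]]' >/dev/null
python3 -m jog '[[[34,-35,10,0,0,0,1],[34,-35,10,0,0,0,1],[34,-35,10,0,0,0,1],[0,0,0,0,0,0,1],[0,0,0,0,0,0,1]]]'
python3 -c "
from h import *
go(.469,-.262,.172,.132)"
```

```text
clock: 2.6
position: [0.4669, -0.2649, 0.2737]
tool_rot: [-3.141, 0.0, 0.139]
force: [0.8, -0.4, -0.6]
grip_width: 0.0855
finger_force: 0.0
t 2.6 pos [ 0.4669 -0.2649  0.2737] rot [-3.1413e+00  3.0000e-04  1.3900e-01] F [ 0.85 -0.36 -0.56] w 0.0855 
 d_tool mm [  2.6  -2.6 101.7] in goal axes [  2.5  -2.6 101.7] turn [-0.0003  0.0003  0.007 ]
```

```bash
python3 -m jog '[[[2.5,-2.6,30,0,0,0.007,1],[0,0,40,0,0,0,1],[0,0,20,0,0,0,1],[0,0,11,0,0,0,1],[0,0,0,0,0,0,1]]]' >/dev/null
python3 -c "
from h import *
go(.469,-.262,.172,.132)
p=bot.grab_frame('scene');cv2.imwrite('pics/g.png',cv2.resize(p['img'][160:300,80:280],(800,560),interpolation=cv2.INTER_CUBIC)[:,:,::-1])"
```

```text
t 3.1 pos [ 0.4678 -0.2637  0.1722] rot [-3.141e+00  1.400e-03  1.266e-01] F [-0.04  1.25 -0.11] w 0.0851 
 d_tool mm [ 1.4 -1.5  0.2] in goal axes [ 1.4 -1.5  0.2] turn [-0.0006  0.0014 -0.0054]
```

View pics/g.png

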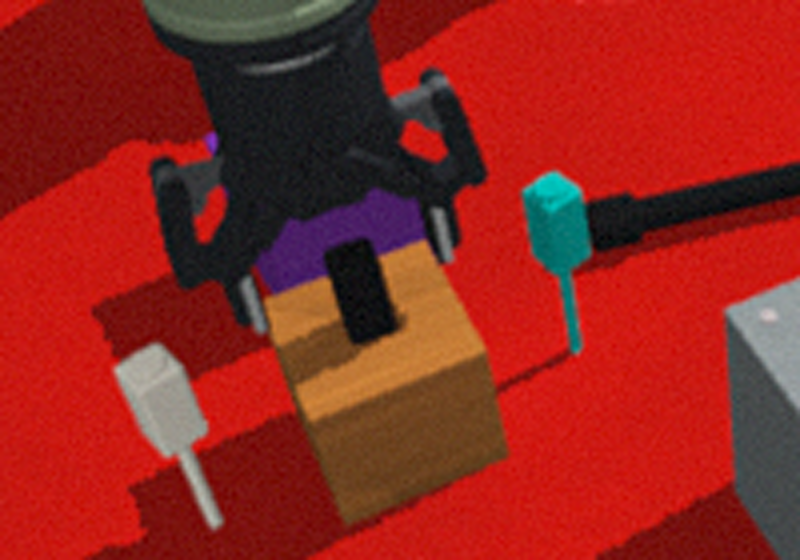

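The open fingers straddle the black grip at about (360,290) in the crop, clear of the turquoise and white pins. I'll close now.

```bash
python3 -m jog '[[[1.4,-1.5,0,0,0,-0.005,0.6],[0,0,0,0,0,0,0.4],[0,0,0,0,0,0,0.3],[0,0,0,0,0,0,0.2],[0,0,0,0,0,0,0]]]' 40
python3 -m jog '[[[0,0,0,0,0,0,0],[0,0,0,0,0,0,0],[0,0,0,0,0,0,0],[0,0,0,0,0,0,0]]]'
python3 -c "
from h import *
go(.469,-.262,.172,.132)"
```

```text
clock: 3.65
position: [0.4698, -0.2614, 0.1734]
tool_rot: [3.141, -0.001, 0.132]
force: [-1.2, -0.5, 5.5]
grip_width: 0.0236
finger_force: 40.9
clock: 4.05
position: [0.4698, -0.2614, 0.1733]
tool_rot: [3.141, -0.0, 0.132]
force: [-0.7, 1.0, 6.4]
grip_width: 0.0236
finger_force: 40.9
t 4.05 pos [ 0.4698 -0.2614  0.1733] rot [ 3.1412e+00 -4.0000e-04  1.3180e-01] F [-0.68  0.95  6.4 ] w 0.0236 
 d_tool mm [-0.9  0.5  1.3] in goal axes [-0.9  0.5  1.3] turn [ 0.0004 -0.0004 -0.0002]
```

```bash
python3 -m jog '[[[0,0,-5,0,0,0,0],[0,0,-20,0,0,0,0],[0,0,-35,0,0,0,0],[0,0,-40,0,0,0,0],[0,0,-40,0,0,0,0]]]' 60
python3 -m jog '[[[0,0,-20,0,0,0,0],[0,0,0,0,0,0,0],[0,0,0,0,0,0,0]]]'
python3 -c "
from h import *
go(.6137,-.0115,.328,.132)"
```

```text
clock: 4.55
position: [0.4693, -0.2611, 0.3147]
tool_rot: [-3.141, 0.0, 0.132]
force: [1.0, -0.5, -1.1]
grip_width: 0.0233
finger_force: 58.8
clock: 4.85
position: [0.4695, -0.2612, 0.3328]
tool_rot: [3.142, -0.0, 0.132]
force: [0.5, -0.3, -1.4]
grip_width: 0.0229
finger_force: 58.9
t 4.85 pos [ 0.4695 -0.2612  0.3328] rot [ 3.1415e+00 -1.0000e-04  1.3180e-01] F [ 0.53 -0.25 -1.38] w 0.0229 
 d_tool mm [ 175.8 -228.6    4.8] in goal axes [ 175.9 -228.5    4.8] turn [ 0.0001 -0.0001 -0.0002]
```

```bash
python3 -m jog '[[[18,-24,0,0,0,0,0],[22,-29,0,0,0,0,0],[28,-35,0,0,0,0,0],[28,-35,0,0,0,0,0],[28,-35,0,0,0,0,0]]]'>/dev/null
python3 -m jog '[[[24,-32,0,0,0,0,0],[16,-23,4,0,0,0,0],[12,-15.5,0,0,0,0,0],[0,0,0,0,0,0,0],[0,0,0,0,0,0,0]]]'
python3 -c "
from h import *
go(.6137,-.0115,.328,.132)
p=bot.grab_frame('scene');x=bot.observe()['position']
print(proj(p,[[.6137,-.0115,.14],[x[0],x[1],x[2]-.1633],[x[0],x[1],x[2]-.1633+.075]]))
cv2.imwrite('pics/s.png',cv2.resize(p['img'][130:270,220:420],(800,560),interpolation=cv2.INTER_CUBIC)[:,:,::-1])"
```

```text
clock: 5.85
position: [0.6138, -0.0124, 0.3281]
tool_rot: [3.141, 0.002, 0.131]
force: [0.6, -0.4, -1.1]
grip_width: 0.0234
finger_force: 59.0
t 5.85 pos [ 0.6138 -0.0124  0.3281] rot [3.1412e+00 1.5000e-03 1.3140e-01] F [ 0.59 -0.41 -1.11] w 0.0234 
 d_tool mm [-0.  -0.9  0.1] in goal axes [-0.  -0.9  0.1] turn [ 0.0004  0.0015 -0.0006]
[[316.17715407 236.84366723]
 [316.25178952 227.59996823]
 [318.73080083 196.39652868]]
```

View pics/s.png

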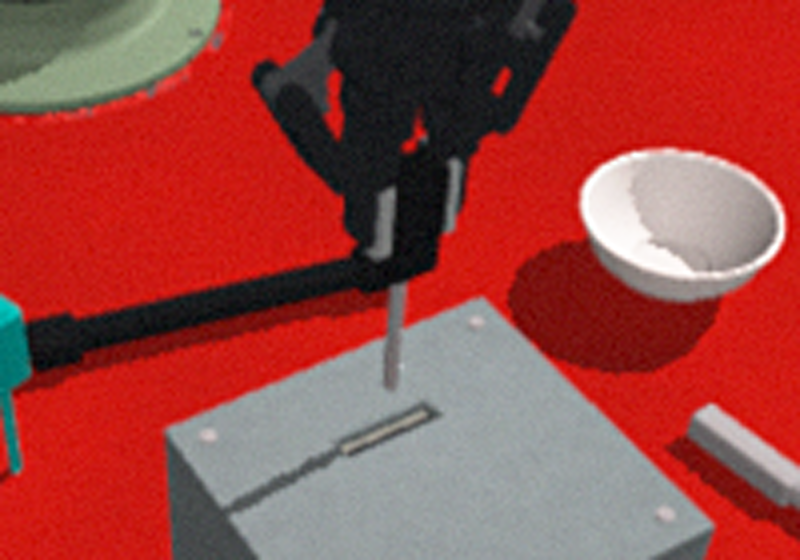

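The rod tip is at about (390,388) in the crop, right above the slot's centre at about (388,429). I'll descend gently.

```bash
python3 -m jog '[[[0,-0.9,10,0,0,0,0],[0,0,8,0,0,0,0],[0,0,3,0,0,0,0],[0,0,2,0,0,0,0],[0,0,0,0,0,0,0]]]'
python3 -m jog '[[[0,0,1,0,0,0,0],[0,0,1,0,0,0,0],[0,0,1,0,0,0,0],[0,0,0,0,0,0,0]]]'
python3 -c "
from h import *
go(.6137,-.0115,.2733,.132)"
```

```text
clock: 6.4
position: [0.6139, -0.0109, 0.3057]
tool_rot: [-3.142, 0.0, 0.132]
force: [-0.4, 1.2, -1.4]
grip_width: 0.023
finger_force: 59.0
clock: 6.8
position: [0.614, -0.0107, 0.3028]
tool_rot: [-3.142, 0.0, 0.132]
force: [-0.4, -0.5, -1.7]
grip_width: 0.0233
finger_force: 59.0
t 6.8 pos [ 0.614  -0.0107  0.3028] rot [-3.1416  0.      0.1318] F [-0.37 -0.49 -1.66] w 0.0233 
 d_tool mm [-0.4  0.8 29.5] in goal axes [-0.4  0.7 29.5] turn [-0.      0.     -0.0002]
```

```bash
python3 -m jog '[[[0,0,1,0,0,0,0],[0,0,1,0,0,0,0],[0,0,0,0,0,0,0]]]'; python3 -m jog '[[[0,0,1,0,0,0,0],[0,0,1,0,0,0,0],[0,0,0,0,0,0,0]]]'
```

```text
clock: 7.1
position: [0.614, -0.0107, 0.3007]
tool_rot: [-3.142, 0.0, 0.132]
force: [-0.2, 0.5, -1.3]
grip_width: 0.0233
finger_force: 59.0
clock: 7.4
position: [0.614, -0.0107, 0.2987]
tool_rot: [-3.142, 0.0, 0.132]
force: [0.0, -0.1, -1.9]
grip_width: 0.0229
finger_force: 59.0
```

```bash
python3 -m jog '[[[0,0,2,0,0,0,0],[0,0,2,0,0,0,0],[0,0,2,0,0,0,0],[0,0,0,0,0,0,0]]]'; python3 -m jog '[[[0,0,3,0,0,0,0],[0,0,3,0,0,0,0],[0,0,3,0,0,0,0],[0,0,3,0,0,0,0],[0,0,0,0,0,0,0]]]';python3 -m jog '[[[0,0,2,0,0,0,0],[0,0,1.5,0,0,0,0],[0,0,0,0,0,0,0]]]'
```

```text
clock: 7.8
position: [0.6139, -0.0107, 0.2925]
tool_rot: [-3.142, 0.001, 0.132]
force: [0.7, -0.3, -1.0]
grip_width: 0.0232
finger_force: 59.0
clock: 8.3
position: [0.6138, -0.0107, 0.2804]
tool_rot: [-3.141, 0.001, 0.132]
force: [0.5, 0.3, -1.2]
grip_width: 0.0234
finger_force: 59.0
clock: 8.6
position: [0.614, -0.0108, 0.2772]
tool_rot: [-3.142, 0.0, 0.132]
force: [-0.1, 0.1, -0.5]
grip_width: 0.0231
finger_force: 59.0
```

```bash
for i in 1; do python3 -m jog '[[[1,0,0,0,0,0,0],[0.5,0,0,0,0,0,0],[0,0,0,0,0,0,0]]]'; python3 -m jog '[[[0.5,0,0,0,0,0,0],[0,0,0,0,0,0,0]]]'; python3 -m jog '[[[0.5,0,0,0,0,0,0],[0,0,0,0,0,0,0]]]'; echo ===BACK;  python3 -m jog '[[[-2.5,0,0,0,0,0,0],[-1.2,0,0,0,0,0,0],[0,0,0,0,0,0,0]]]';python3 -m jog '[[[-0.4,0,0,0,0,0,0],[0,0,0,0,0,0,0]]]';python3 -m jog '[[[-0.4,0,0,0,0,0,0],[0,0,0,0,0,0,0]]]'; done | grep -E 'pos|force|='
```

```text
position: [0.6156, -0.0105, 0.2774]
force: [0.3, 0.3, -1.5]
finger_force: 59.0
position: [0.6159, -0.0105, 0.2774]
force: [-1.6, 0.2, -0.2]
finger_force: 59.1
position: [0.6163, -0.0105, 0.2774]
force: [-3.0, 0.8, 1.7]
finger_force: 59.2
===BACK
position: [0.6128, -0.0109, 0.2775]
force: [0.4, -0.3, -0.8]
finger_force: 59.1
position: [0.6125, -0.0109, 0.2775]
force: [0.5, 0.9, -1.6]
finger_force: 59.1
position: [0.612, -0.011, 0.2774]
force: [-0.1, -0.3, -1.3]
finger_force: 59.1
```

```bash
for i in 1; do python3 -m jog '[[[-0.4,0,0,0,0,0,0],[0,0,0,0,0,0,0]]]'; python3 -m jog '[[[-0.4,0,0,0,0,0,0],[0,0,0,0,0,0,0]]]'; python3 -m jog '[[[-0.4,0,0,0,0,0,0],[0,0,0,0,0,0,0]]]'; done | grep -E 'pos|force|='
```

```text
position: [0.6116, -0.0111, 0.2774]
force: [-0.4, -0.2, -0.8]
finger_force: 59.0
position: [0.6113, -0.0111, 0.2774]
force: [0.4, -0.9, -1.5]
finger_force: 59.0
position: [0.6111, -0.0111, 0.2775]
force: [3.3, 0.6, -3.0]
finger_force: 58.9
```

```bash
for i in 1; do python3 -m jog '[[[2.7,0,0,0,0,0,0],[0,5,0,0,0,0,0],[0,5,0,0,0,0,0],[0,5,0,0,0,0,0],[0,3,0,0,0,0,0]]]'; python3 -m jog '[[[0,0,2,0,0,0,0],[0,0,1,0,0,0,0],[0,0,0,0,0,0,0]]]'; python3 -m jog '[[[0,0,0.5,0,0,0,0],[0,0,0,0,0,0,0]]]'; python3 -m jog '[[[0,0,0.5,0,0,0,0],[0,0,0,0,0,0,0]]]'; done | grep -E 'pos|force|='
```

```text
position: [0.6159, -0.0296, 0.2774]
force: [-0.0, -0.4, -0.4]
finger_force: 58.9
position: [0.6158, -0.0284, 0.2742]
force: [0.6, 0.2, -1.2]
finger_force: 58.9
position: [0.6159, -0.0285, 0.2739]
force: [-0.1, 0.3, -0.3]
finger_force: 58.9
position: [0.6159, -0.0286, 0.2733]
force: [-0.9, -0.5, -0.8]
finger_force: 58.9
```

```bash
for i in 1; do python3 -m jog '[[[0,0,0.5,0,0,0,0],[0,0,0,0,0,0,0]]]'; python3 -m jog '[[[0,0,0.5,0,0,0,0],[0,0,0,0,0,0,0]]]'; python3 -m jog '[[[0,0,0.5,0,0,0,0],[0,0,0,0,0,0,0]]]'; done | grep -E 'pos|force|='
```

```text
position: [0.6159, -0.0286, 0.273]
force: [-1.0, 0.8, 0.7]
finger_force: 59.3
position: [0.616, -0.0286, 0.2728]
force: [-1.2, 0.1, 5.0]
finger_force: 60.0
position: [0.6161, -0.0286, 0.2726]
force: [-1.4, -0.5, 9.4]
finger_force: 60.6
```

```bash
for i in 1; do python3 -m jog '[[[0,-1,-0.5,0,0,0,0],[0,-1,0,0,0,0,0],[0,0,0,0,0,0,0]]]'; python3 -m jog '[[[0,-1,0,0,0,0,0],[0,-1,0,0,0,0,0]]]'; python3 -m jog '[[[0,-1,0,0,0,0,0],[0,-1,0,0,0,0,0]]]';  python3 -m jog '[[[0,-1,0,0,0,0,0],[0,-1,0,0,0,0,0]]]';done | grep -E 'pos|force|='
```

```text
position: [0.6156, -0.0263, 0.2724]
force: [-0.2, 1.5, 1.6]
finger_force: 59.3
position: [0.6152, -0.0245, 0.2721]
force: [0.1, 0.5, -1.4]
finger_force: 59.0
position: [0.615, -0.0226, 0.2722]
force: [1.0, 0.7, -0.7]
finger_force: 59.0
position: [0.6148, -0.0206, 0.2723]
force: [0.3, 0.2, -1.4]
finger_force: 59.0
```

```bash
for i in 1; do python3 -m jog '[[[0,-1,0,0,0,0,0],[0,0,0,0,0,0,0]]]'; python3 -m jog '[[[0,-1,0,0,0,0,0],[0,0,0,0,0,0,0]]]'; python3 -m jog '[[[0,-1,0,0,0,0,0],[0,0,0,0,0,0,0]]]';  done | grep -E 'pos|force|='
```

```text
position: [0.6147, -0.0195, 0.2724]
force: [-0.4, 0.2, -0.9]
finger_force: 59.0
position: [0.6146, -0.0186, 0.2724]
force: [0.4, 1.3, -1.4]
finger_force: 59.0
position: [0.6145, -0.0178, 0.2725]
force: [-0.6, -1.5, 0.1]
finger_force: 59.1
```

```bash
for i in 1; do python3 -m jog '[[[0,2,0,0,0,0,0],[0,2.2,0,0,0,0,0],[0,0,0,0,0,0,0]]]'; python3 -m jog '[[[0,0,0.7,0,0,0,0],[0,0,0,0,0,0,0]]]'; python3 -m jog '[[[0,0,0.7,0,0,0,0],[0,0,0,0,0,0,0]]]';  python3 -m jog '[[[0,0,0.7,0,0,0,0],[0,0,0,0,0,0,0]]]';done | grep -E 'pos|force|='
```

```text
position: [0.615, -0.0224, 0.2724]
force: [0.6, -0.7, -0.1]
finger_force: 58.9
position: [0.6149, -0.0219, 0.2716]
force: [-0.2, -0.0, -1.8]
finger_force: 58.9
position: [0.6149, -0.0219, 0.2709]
force: [1.2, -1.1, -1.0]
finger_force: 58.9
position: [0.615, -0.0219, 0.2702]
force: [0.8, 0.8, -1.1]
finger_force: 58.9
```

```bash
for i in 1; do python3 -m jog '[[[0,0,1,0,0,0,0],[0,0,1,0,0,0,0],[0,0,1,0,0,0,0],[0,0,0,0,0,0,0]]]'; python3 -m jog '[[[0,0,1,0,0,0,0],[0,0,1,0,0,0,0],[0,0,0,0,0,0,0]]]'; python3 -m jog '[[[0,0,1,0,0,0,0],[0,0,1,0,0,0,0],[0,0,0,0,0,0,0]]]'; done | grep -E 'pos|force|='
```

```text
position: [0.6149, -0.0219, 0.2671]
force: [0.3, -0.9, -1.8]
finger_force: 58.9
position: [0.6151, -0.0219, 0.2655]
force: [0.1, -0.8, 2.0]
finger_force: 59.6
position: [0.6151, -0.0219, 0.2633]
force: [0.1, -0.5, 4.9]
finger_force: 59.6
```

```bash
for i in 1; do python3 -m jog '[[[0,0,1,0,0,0,0],[0,0,1,0,0,0,0],[0,0,0,0,0,0,0]]]'; python3 -m jog '[[[0,0,1,0,0,0,0],[0,0,0,0,0,0,0]]]'; python3 -m jog '[[[0,0,0.7,0,0,0,0],[0,0,0,0,0,0,0],[0,0,0,0,0,0,0]]]'; done | grep -E 'pos|force|='
python3 -c "
from h import *
p=bot.grab_frame('top');cv2.imwrite('pics/d.png',cv2.resize(p['img'][90:230,180:380],(600,420))[:,:,::-1])"
```

```text
position: [0.6151, -0.0219, 0.2613]
force: [-0.4, -0.2, 5.0]
finger_force: 59.8
position: [0.6151, -0.0219, 0.2603]
force: [0.6, 0.9, 4.4]
finger_force: 59.7
position: [0.615, -0.0219, 0.2596]
force: [1.3, 0.3, 4.6]
finger_force: 59.7
```

View pics/d.png

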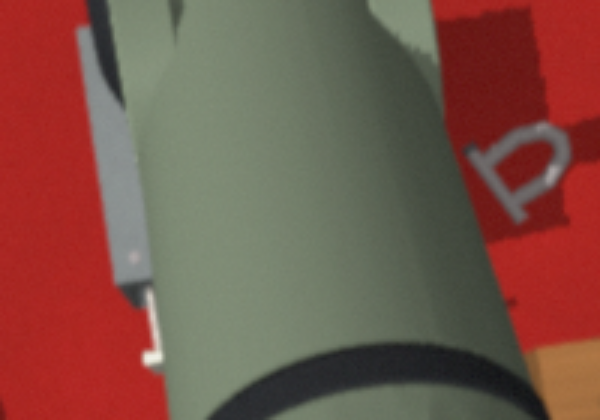

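The arm hides most of the box, but the white drawer front shows at about (152,360), clearly away from the box edge at (135,295), so it has sprung out. I'll lift straight out.

```bash
for i in 1; do python3 -m jog '[[[0,0,-4,0,0,0,0],[0,0,-8,0,0,0,0],[0,0,-12,0,0,0,0],[0,0,-15,0,0,0,0],[0,0,-15,0,0,0,0]]]'; python3 -m jog '[[[0,0,-15,0,0,0,0],[0,0,-4,0,0,0,0],[0,0,0,0,0,0,0],[0,0,0,0,0,0,0]]]'; done | grep -E 'pos|force|='
python3 -c "
from h import *
go(.4697,-.2613,.333,.132)
p=bot.grab_frame('scene');cv2.imwrite('pics/l.png',cv2.resize(p['img'][130:350,200:480],(700,550))[:,:,::-1])"
```

```text
position: [0.6148, -0.0219, 0.3148]
force: [-0.7, 0.2, -1.0]
finger_force: 59.1
position: [0.6147, -0.0219, 0.3321]
force: [-0.2, 0.3, -1.7]
finger_force: 59.1
t 17.55 pos [ 0.6147 -0.0219  0.3321] rot [-3.1415e+00  9.0000e-04  1.3180e-01] F [-0.2   0.33 -1.66] w 0.023 
 d_tool mm [-175.2  218.3   -0.8] in goal axes [-175.3  218.2   -0.9] turn [-0.0001  0.0009 -0.0002]
```

View pics/l.png

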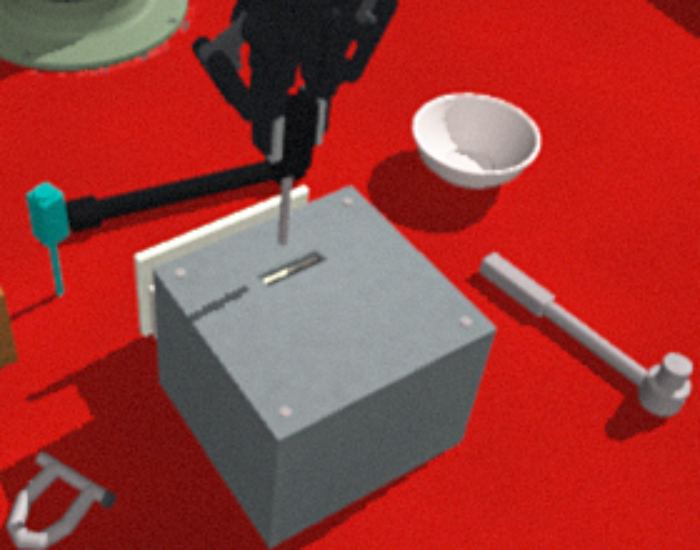

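The drawer is out: its white front stands clear of the box from about (137,255) to (310,190). The pin still hangs straight in the gripper. I'll return to the block.

```bash
for i in 1; do python3 -m jog '[[[-18,22,-2,0,0,0,0],[-23,28,0,0,0,0,0],[-28,35,0,0,0,0,0],[-28,35,0,0,0,0,0],[-28,35,0,0,0,0,0]]]'; python3 -m jog '[[[-23,29,0,0,0,0,0],[-16,20,0,0,0,0,0],[-11,14,0,0,0,0,0],[0,0,0,0,0,0,0],[0,0,0,0,0,0,0]]]'; done | grep -E 'pos|force|='
python3 -c "
from h import *
go(.4698,-.2614,.260,.132)"
```

```text
position: [0.5101, -0.1932, 0.334]
force: [0.8, -0.6, -1.4]
finger_force: 59.0
position: [0.4701, -0.2608, 0.3341]
force: [0.1, 0.3, -0.8]
finger_force: 59.0
t 18.6 pos [ 0.4701 -0.2608  0.3341] rot [-3.141e+00  6.000e-04  1.314e-01] F [ 0.12  0.27 -0.81] w 0.0233 
 d_tool mm [-0.3  0.6 74.1] in goal axes [-0.4  0.5 74.1] turn [-0.0006  0.0006 -0.0006]
```

```bash
for i in 1; do python3 -m jog '[[[-0.3,0.4,20,0,0,0,0],[0,0,30,0,0,0,0],[0,0,20,0,0,0,0],[0,0,8,0,0,0,0],[0,0,0,0,0,0,0]]]'; python3 -m jog '[[[0,0,2,0,0,0,0],[0,0,2,0,0,0,0],[0,0,2,0,0,0,0],[0,0,2,0,0,0,0],[0,0,0,0,0,0,0]]]'; done | grep -E 'pos|force|='
```

```text
position: [0.4701, -0.2606, 0.2558]
force: [0.3, 0.5, 0.4]
finger_force: 59.0
position: [0.4699, -0.2614, 0.2485]
force: [0.1, -0.5, -0.9]
finger_force: 59.0
```

```bash
python3 -m jog '[[[0,0,2,0,0,0,0],[0,0,2,0,0,0,0],[0,0,2,0,0,0,0],[0,0,0,0,0,0,0]]]' | grep -E 'pos|force'
```

```text
position: [0.4698, -0.2614, 0.2423]
force: [0.3, -0.0, -0.8]
finger_force: 59.0
```

```bash
for i in 1; do python3 -m jog '[[[0,0,5,0,0,0,0],[0,0,5,0,0,0,0],[0,0,5,0,0,0,0],[0,0,5,0,0,0,0],[0,0,0,0,0,0,0]]]'; python3 -m jog '[[[0,0,8,0,0,0,0],[0,0,10,0,0,0,0],[0,0,10,0,0,0,0],[0,0,8,0,0,0,0],[0,0,0,0,0,0,0]]]'; python3 -m jog '[[[0,0,3,0,0,0,0],[0,0,3,0,0,0,0],[0,0,2,0,0,0,0],[0,0,0,0,0,0,0]]]';  done | grep -E 'pos|force|='
```

```text
position: [0.4696, -0.2613, 0.2218]
force: [0.1, -0.8, -1.2]
finger_force: 59.0
position: [0.4694, -0.2612, 0.1852]
force: [0.6, 0.1, -0.5]
finger_force: 59.0
position: [0.4699, -0.2614, 0.1785]
force: [-0.0, 0.7, -0.8]
finger_force: 59.0
```

```bash
for i in 1; do python3 -m jog '[[[0,0,2,0,0,0,0],[0,0,2,0,0,0,0],[0,0,0,0,0,0,0]]]'; python3 -m jog '[[[0,0,1,0,0,0,0],[0,0,0,0,0,0,0]]]'; python3 -m jog '[[[0,0,0.7,0,0,0,0],[0,0,0,0,0,0,0]]]';  done | grep -E 'pos|force|='
```

```text
position: [0.4698, -0.2614, 0.1744]
force: [0.2, 0.6, -0.5]
finger_force: 59.0
position: [0.4699, -0.2614, 0.1735]
force: [0.0, 0.2, -1.8]
finger_force: 59.0
position: [0.4699, -0.2615, 0.1734]
force: [-3.9, 2.2, 9.5]
finger_force: 60.6
```

```bash
for i in 1; do python3 -m jog '[[[0,0,0,0,0,0,0.35],[0,0,0,0,0,0,0.4],[0,0,0,0,0,0,0.5],[0,0,0,0,0,0,0.7],[0,0,0,0,0,0,0.8]]]' 20; python3 -m jog '[[[0,0,-5,0,0,0,0.8],[0,0,-15,0,0,0,0.8],[0,0,-30,0,0,0,0.8],[0,0,-40,0,0,0,0.8],[0,0,-40,0,0,0,0.8]]]'; python3 -m jog '[[[-30,30,0,0,0,0,0.8],[-40,40,0,0,0,0,0.8],[-40,40,0,0,0,0,0.8],[-30,30,0,0,0,0,0.8],[0,0,0,0,0,0,0.8]]]';  done | grep -E 'pos|force|='
python3 -c "
from h import *
for n in('scene','top'):
    p=bot.grab_frame(n)
    for q in['pin_grip','bowl','shackle','wrench','jackhandle','medbox_drawer']:
        for d in bot.spot_point(q,p)[:3]: print(n,q,np.round(d['xyz'],4),round(d['conf'],2))
    cv2.imwrite(f'pics/e{n}.png',p['img'][:,:,::-1])
a=cv2.imread('pics/escene.png')[:, :];b=a[170:310,90:250];cv2.imwrite('pics/e.png',cv2.resize(b,(640,560),interpolation=cv2.INTER_CUBIC))"
```

```text
position: [0.4699, -0.2615, 0.1729]
force: [0.8, 0.0, 0.0]
finger_force: 0.0
position: [0.4696, -0.2613, 0.3046]
force: [1.2, -0.5, -0.6]
finger_force: 0.0
position: [0.3531, -0.4125, 0.3033]
force: [0.2, 0.5, 0.2]
finger_force: 0.0
scene pin_grip [ 0.4963 -0.3639  0.1054] 0.7
scene pin_grip [ 0.4505 -0.1548  0.1061] 0.61
scene bowl [0.4461 0.2739 0.0012] 0.89
scene shackle [ 0.6547 -0.2179  0.0018] 0.88
scene wrench [ 0.6776  0.2453 -0.0007] 0.86
scene wrench [ 0.6119 -0.0102  0.1128] 0.45
scene wrench [ 0.6152 -0.0107  0.1008] 0.23
scene jackhandle [ 0.385  -0.0028  0.0021] 0.75Traceback (most recent call last):
  File "<string>", line 6, in <module>
    for d in bot.spot_point(q,p)[:3]: print(n,q,np.round(d['xyz'],4),round(d['conf'],2))
             ~~~~~~~~~~~~~~^^^^^
ValueError: it knows: bowl, jackhandle, medbox, medbox_latch, medbox_slot, medbox_web, pin, pin_grip, pinblock, pinblock_hole, shackle, wrench
```

```bash
python3 -c "
from h import *
a=bot.grab_frame('scene')['img'][170:310,90:250];b=bot.grab_frame('top')['img'];print(bot.observe()['clock'])
a=cv2.resize(a,(400,350),interpolation=cv2.INTER_CUBIC);b=cv2.resize(b[80:320,80:460],(400,253));cv2.imwrite('pics/e.png',np.vstack([a[:345],b])[:,:,::-1])"
```

```text
24.0
```

View pics/e.png

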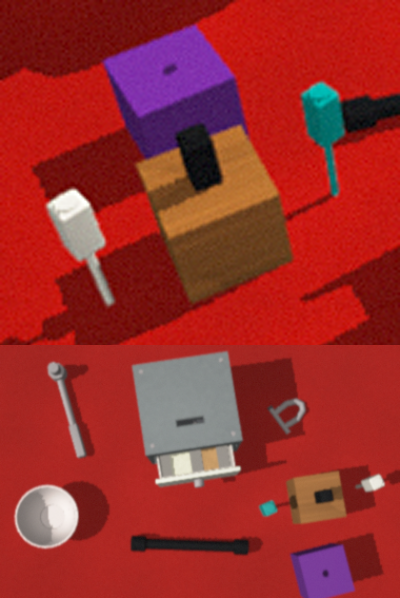

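The pin's grip sits flush on the block at (200,160). The drawer is open at (197,470), and the bystanders have not moved.

```bash
python3 -c "
from h import *
print(bot.job_done())"
```

```text
the job is handed in; nothing more can be done
None
```

The drawer is open, the pin stands fully home in its block and released, the bystanders are undisturbed, and the job was handed in at about 24 s; the highest force I read against the box was about 11 N.

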